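Line up the spindle kit by height on the lower tier

TASK

Put the turntable's spindle kit away: stand the three stainless steel record weights and the red 45 adapter upright on the four cork marks of the lower plywood tier, one centred on each mark, in order of height, with the tallest next to the upper tier and the lowest at the far end. Set each one down gently rather than dropping it, and leave the espresso cup standing where it is.

Things in the scene. Friction and masses are not known exactly. Their poses are not given: they have to be found in the camera images.
- tall_weight: Tallest piece of the spindle kit: plain stainless steel column, 44 mm in diameter, 72 mm high, top edge bevelled above 64 mm; about 0.4 kg. Stands upright loose on the sideboard. Origin: centre of its underside, z up.
- stepped_weight: Second tallest: stainless steel record weight, 52 mm high, with a round foot 56 mm in diameter and 20 mm high and above it a round neck 32 mm in diameter; about 0.35 kg. Stands upright loose on the sideboard. Origin: centre of its underside, z up.
- puck_weight: Third tallest: flat stainless steel puck, 60 mm in diameter, 32 mm high, with a dark line round its side; about 0.4 kg. Stands loose on the sideboard. Origin: centre of its underside, z up.
- adapter_45: Lowest: red plastic 45 adapter, a disc 38 mm in diameter, 18 mm high at its middle, with upright sides up to 12 mm and a bevel above; 25 g. Lies flat and loose on the sideboard. Origin: centre of its underside, z up.
- mark_1: The -y end one of four equal fixed round cork marks, 68 mm across, 3 mm thick, in a row 90 mm apart on the lower plywood tier (deck 112 mm deep, 40 mm above the sideboard). Origin: centre of its underside, on the deck; things stand 3 mm above it. y runs along the row towards mark_4, x across the tier away from the robot, z up. The row is within 0.12 rad of the world's y.
- mark_2: The second of four equal fixed round cork marks, 68 mm across, 3 mm thick, in a row 90 mm apart on the lower plywood tier (deck 112 mm deep, 40 mm above the sideboard). Origin: centre of its underside, on the deck; things stand 3 mm above it. y runs along the row towards mark_4, x across the tier away from the robot, z up. The row is within 0.12 rad of the world's y.
- mark_3: The third of four equal fixed round cork marks, 68 mm across, 3 mm thick, in a row 90 mm apart on the lower plywood tier (deck 112 mm deep, 40 mm above the sideboard). Origin: centre of its underside, on the deck; things stand 3 mm above it. y runs along the row towards mark_4, x across the tier away from the robot, z up. The row is within 0.12 rad of the world's y.
- mark_4: The +y end one of four equal fixed round cork marks, 68 mm across, 3 mm thick, in a row 90 mm apart on the lower plywood tier (deck 112 mm deep, 40 mm above the sideboard). Origin: centre of its underside, on the deck; things stand 3 mm above it. y runs along the row towards mark_4, x across the tier away from the robot, z up. The row is within 0.12 rad of the world's y.
- upper_tier: The upper birch plywood tier: a small fixed bench, 112 mm (x) by 90 mm (y), 65 mm high, with a low clear stylus case on it (top at 79 mm), on one end of the lower tier, in line with the row, 115 mm from the nearest mark's centre. It may be at either end; a loose aluminium spirit level lies on the other. Origin: centre of its underside, on the deck.
- espresso_cup: White ceramic espresso cup without handle, 62 mm across the rim, 56 mm high, loose on the sideboard among the pieces (next to them, 100 mm or more between centres), to be left alone. Origin: centre of its underside, z up.
Not all that is in view belongs to the job. What is shaped like the stepped_weight but blue or turquoise is not meant.

How it is judged (in metres and radians):
At the end, for the whole second after the job is handed in: From the upper tier outward: tall weight, stepped weight, puck, 45 adapter, each within 12 mm of its mark's centre, standing on the cork (within 5 mm), upright within 0.12 rad, at rest and released. The espresso cup is within 25 mm of where it stood, upright within 0.2 rad (((y of upper_tier in the frame of mark_1 above 0 m and horizontal distance between tall_weight and mark_4 below 0.012 m and z of tall_weight in the frame of mark_4 between -0.002 and 0.008 m and horizontal distance between stepped_weight and mark_3 below 0.012 m and z of stepped_weight in the frame of mark_3 between -0.002 and 0.008 m and horizontal distance between puck_weight and mark_2 below 0.012 m and z of puck_weight in the frame of mark_2 between -0.002 and 0.008 m and horizontal distance between adapter_45 and mark_1 below 0.012 m and z of adapter_45 in the frame of mark_1 between -0.002 and 0.008 m) or (y of upper_tier in the frame of mark_1 below 0 m and horizontal distance between tall_weight and mark_1 below 0.012 m and z of tall_weight in the frame of mark_1 between -0.002 and 0.008 m and horizontal distance between stepped_weight and mark_2 below 0.012 m and z of stepped_weight in the frame of mark_2 between -0.002 and 0.008 m and horizontal distance between puck_weight and mark_3 below 0.012 m and z of puck_weight in the frame of mark_3 between -0.002 and 0.008 m and horizontal distance between adapter_45 and mark_4 below 0.012 m and z of adapter_45 in the frame of mark_4 between -0.002 and 0.008 m)) and angle between each of tall_weight, stepped_weight, puck_weight, adapter_45's own z axis and vertical below 0.12 rad and linear speed of each of tall_weight, stepped_weight, puck_weight, adapter_45 below 0.02 m/s and angular speed of each of tall_weight, stepped_weight, puck_weight, adapter_45 below 0.2 rad/s and distance of espresso_cup from where it was at the start of the episode below 0.025 m and angle between espresso_cup's own z axis and vertical below 0.2 rad); the robot touches nothing.
It fails at once if a piece of the kit is dropped or slammed onto a mark (faster than 0.5 m/s within 25 mm above the deck) ((horizontal distance between tall_weight and mark_1 below 0.04 m and z of tall_weight in the frame of mark_1 below 0.025 m and linear speed of tall_weight above 0.5 m/s) or (horizontal distance between tall_weight and mark_2 below 0.04 m and z of tall_weight in the frame of mark_2 below 0.025 m and linear speed of tall_weight above 0.5 m/s) or (horizontal distance between tall_weight and mark_3 below 0.04 m and z of tall_weight in the frame of mark_3 below 0.025 m and linear speed of tall_weight above 0.5 m/s) or (horizontal distance between tall_weight and mark_4 below 0.04 m and z of tall_weight in the frame of mark_4 below 0.025 m and linear speed of tall_weight above 0.5 m/s) or (horizontal distance between stepped_weight and mark_1 below 0.04 m and z of stepped_weight in the frame of mark_1 below 0.025 m and linear speed of stepped_weight above 0.5 m/s) or (horizontal distance between stepped_weight and mark_2 below 0.04 m and z of stepped_weight in the frame of mark_2 below 0.025 m and linear speed of stepped_weight above 0.5 m/s) or (horizontal distance between stepped_weight and mark_3 below 0.04 m and z of stepped_weight in the frame of mark_3 below 0.025 m and linear speed of stepped_weight above 0.5 m/s) or (horizontal distance between stepped_weight and mark_4 below 0.04 m and z of stepped_weight in the frame of mark_4 below 0.025 m and linear speed of stepped_weight above 0.5 m/s) or (horizontal distance between puck_weight and mark_1 below 0.04 m and z of puck_weight in the frame of mark_1 below 0.025 m and linear speed of puck_weight above 0.5 m/s) or (horizontal distance between puck_weight and mark_2 below 0.04 m and z of puck_weight in the frame of mark_2 below 0.025 m and linear speed of puck_weight above 0.5 m/s) or (horizontal distance between puck_weight and mark_3 below 0.04 m and z of puck_weight in the frame of mark_3 below 0.025 m and linear speed of puck_weight above 0.5 m/s) or (horizontal distance between puck_weight and mark_4 below 0.04 m and z of puck_weight in the frame of mark_4 below 0.025 m and linear speed of puck_weight above 0.5 m/s) or (horizontal distance between adapter_45 and mark_1 below 0.04 m and z of adapter_45 in the frame of mark_1 below 0.025 m and linear speed of adapter_45 above 0.5 m/s) or (horizontal distance between adapter_45 and mark_2 below 0.04 m and z of adapter_45 in the frame of mark_2 below 0.025 m and linear speed of adapter_45 above 0.5 m/s) or (horizontal distance between adapter_45 and mark_3 below 0.04 m and z of adapter_45 in the frame of mark_3 below 0.025 m and linear speed of adapter_45 above 0.5 m/s) or (horizontal distance between adapter_45 and mark_4 below 0.04 m and z of adapter_45 in the frame of mark_4 below 0.025 m and linear speed of adapter_45 above 0.5 m/s)).
It fails at once if the espresso cup is pushed more than 25 mm or tipped over 0.2 rad (distance of espresso_cup from where it was at the start of the episode above 0.025 m or angle between espresso_cup's own z axis and vertical above 0.2 rad).
It also fails if it takes over 112 s, if anything falls off the work surface, if the arm or the gripper's body presses on something with over 40 N, if the wrist force passes 120 N, or if a joint passes its speed limit or range.

ROBOT

A 6-joint arm with a two-finger parallel gripper is mounted at the origin on the work surface. World frame = base frame: x ahead of the robot, y to its left, z up, the work surface at z = 0. Lengths are in m, angles in degrees, forces in N, time in s.
With the tool pointing down it reaches from about 0.375 to 0.9 m from the base axis. Payload 3.1 kg.
Tool frame: the origin (TCP) lies midway between the tips of the shut fingers; the grasp point (between the pads) lies 19 mm behind it; z points along the fingers, y is the line along which they close (so a half turn about z gives the same grasp; the last joint's range is limited). The gripper opens to 87 mm and grips with 3 to 60 N. Pads are 19 mm wide; open, the fingers measure 117 mm over their backs; the gripper's body (75 mm by 190 mm) begins 51 mm behind the grasp point.
Start: joints at [-76.92, 30.224, 82.088, -0, 67.689, -10.227], TCP at [0.247, -0.574, 0.223] pointing down, gripper open.
Joint ranges: [-176.69, 176.69], [-43.24, 126.21], [12.49, 139.97], [-82, 262], [0, 151.66], [-163.58, 163.58]. Speed limits (degrees/s): [159.86, 159.86, 180, 180, 180, 180].

INTERFACE

Orientations are given as a 3x3 rotation matrix whose columns are the frame's x, y, z axes.
In Python, from rig import read_state, capture, camera_info, hand_in gives the robot as it stands.
- The arm moves only by the tool drive_tool, never from a script. Its argument "motion" is a list of rows, each a list of 2 entries, a list of its own where there are three numbers: the shift along the tool's x, y, z in mm, then the turn, a rotation vector about the tool's x, y, z in rad. A call has 1 to 5 rows; each row shifts and turns the commanded pose from where the row before left it, along the tool's axes as they then stand; what a row does not reach is not made up. A row lasts 1/10 s, in which the tool goes at most 50 mm and 8.59 degrees, less where a joint would pass 70% of its speed; a pose out of reach is approached as far as the arm can. A call is refused whole if a number of a shift passes 50 or a number of a turn 0.15, either way. A call with a gripper value outside its range is refused whole. "gripper" is the opening, from 0 (shut) to 1 (fully open), set as the call begins (left out, the last holds). The fingers move at their own pace and stop on an object; the grip force is fixed at half the most. Time passes only in rows, so rows that do not move let the fingers close. It gives the time, the measured TCP pose, the force, the opening and the grip force at its end, in the units of the state.
- read_state(): the state, without advancing time (a new reading comes with each control period).
- capture(name): name is "side" or "top"; returns the picture (480x640x3 uint8, red, green, blue); there is no depth.
- camera_info(name): a dict with "fovy" (degrees; the focal length in pixels is half the picture's height over the tangent of half this angle, whatever the lens; pixels are square), "cx", "cy" (the principal point, pixels), "xyz" and "orientation" of the camera in the world. Camera axes: x right, y down, z forward; pixel columns grow to the right and rows downward; lengths in m; the calibration is good to about 2 mm. A picture is of the moment at which its call begins. camera_info takes no time and is no camera call.
- hand_in(): hands the job in; it is judged then, once.
The state is a dict: "time_s": time; "joint_positions": joint angles; "qvel": joint speeds; "tau": joint torques, N m; "position": TCP position; "tcp_rot": TCP orientation; "force": force on the tool from outside, world axes, zero at the start; "moment": the same for the moment, N m; "opening": opening from 0.0 (shut) to 1.0 (fully open); "grasp_force": force on a finger pad.
Only numpy, scipy, OpenCV 4.12 (cv2) and the standard library are available. Lean on these libraries where they do the work, as an engineer would, in place of code of your own. Each camera call takes 0.05 s, during which the arm holds its last target. There are 200 camera calls.

## Working session

There is one attempt and no reset: what is moved stays moved. The work goes in short steps, Python scripts to look and compute and a tool call to move; the robot and the scene stay as the last step left them, time stands still between calls to the robot, and variables do not carry over. Pictures are saved under pics/ and viewed, at most 14 in all, crops included, and the job is handed in when it is done.

Besides the shell and the picture viewer there is one more tool, called after "Emit:" by a JSON object that holds its "fn" and its "kwargs". drive_tool: Moves the arm, as the interface text tells. Its arguments: {"type":"object","properties":{"motion":{"type":"array","items":{"type":"array"}},"gripper":{"type":"number"}},"required":["motion"]}

```bash
mkdir -p pics; cat > h.py <<'E'
import numpy as np,cv2
from rig import read_state,capture,camera_info,hand_in
def K(n):
    c=camera_info(n);return c,240/np.tan(np.radians(c["fovy"])/2)
def snap(n,f=None):
    im=capture(n)
    if f: cv2.imwrite("pics/"+f,im[:,:,::-1])
    return im
def ray(n,u,v,z):
    c,f=K(n);d=np.array(c["orientation"])@np.array([(u-c["cx"])/f,(v-c["cy"])/f,1]);o=np.array(c["xyz"])
    return o+d*(z-o[2])/d[2]
def proj(n,p):
    c,f=K(n);q=np.array(c["orientation"]).T@(np.array(p)-np.array(c["xyz"]));return q[:2]/q[2]*f+[c["cx"],c["cy"]]
E
python3 - <<'E'
from h import *
snap("top","t0.png");snap("side","s0.png")
for n in("top","side"):print(camera_info(n))
s=read_state();print(s)
E
```

```text
{'fovy': 55.80941282680545, 'cx': 314.3758613388545, 'cy': 232.60919876237736, 'xyz': array([ 0.44928286, -0.00730576,  0.87896815]), 'orientation': array([[ 0.02475312, -0.997068  ,  0.07240635],
       [-0.99961992, -0.023807  ,  0.01390087],
       [-0.01213633, -0.07272292, -0.99727834]])}
{'fovy': 56.63185447383762, 'cx': 315.59072448059555, 'cy': 245.9681747049905, 'xyz': array([ 0.46494463, -0.76841109,  0.60021589]), 'orientation': array([[ 0.99751753, -0.04079574,  0.05739755],
       [-0.07040685, -0.56294861,  0.82348755],
       [-0.00128292, -0.82548445, -0.5644234 ]])}
{'time_s': 0.1, 'joint_positions': array([-7.69189620e+01,  3.02745221e+01,  8.21492236e+01,  1.28312962e-04,
        6.76896785e+01, -1.02272597e+01]), 'qvel': array([ 0.0347158 , -0.2279301 , -0.17800124,  0.05263331,  0.02579492,
       -0.14589019]), 'tau': array([-4.32867155e-04, -4.40985096e+01, -1.77150607e+01,  6.34253025e-02,
        5.33577183e-02, -4.60626370e-05]), 'position': array([ 0.24717468, -0.57332518,  0.22165904]), 'tcp_rot': array([[ 9.18389504e-01,  3.95677293e-01, -4.46028294e-04],
       [ 3.95677387e-01, -9.18387547e-01,  1.92872407e-03],
       [ 3.53525489e-04, -1.94780325e-03, -9.99998041e-01]]), 'force': array([ 0.61054443, -0.09740097, -0.47179609]), 'moment': array([-0.04329984,  0.05654217, -0.05115603]), 'grasp_force': 0.0, 'opening': 1.0019362153753122}
```

View pics/t0.png

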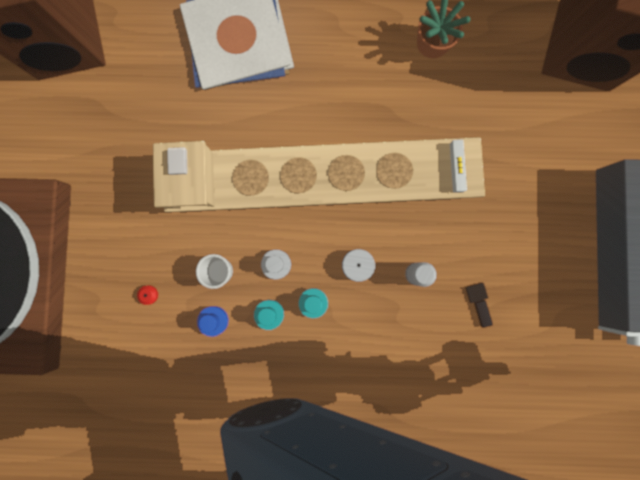

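View pics/s0.png

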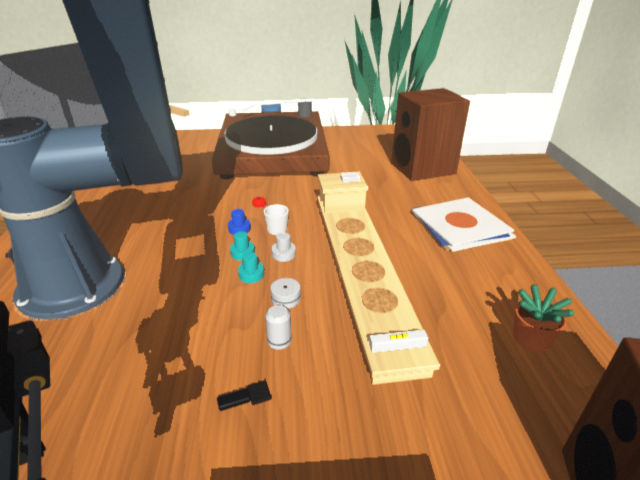

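The top view shows marks at (250,178), (298,175), (346,172), (394,170), with the upper tier at the left (+y) next to mark_4 and the spirit level at (460,165).

| Pixel | What it is | Decision |
|---|---|---|
| (276,265) | grey stepped weight | take |
| (268,315), (313,304) | turquoise look-alikes | decoys |
| (212,321) | blue look-alike | decoy |
| (359,265) | puck | take |
| (422,274) | tall weight | take |
| (148,295) | red adapter | take |
| (214,271) | cup | leave |

I'll measure these now and check one close crop.

```bash
python3 - <<'E'
from h import *
im=cv2.imread("pics/t0.png");hsv=cv2.cvtColor(im,cv2.COLOR_BGR2HSV);H,S,V=cv2.split(hsv)
def comps(m,name,z,box,amin=60):
    x0,y0,x1,y1=box;mm=np.zeros_like(m);mm[y0:y1,x0:x1]=m[y0:y1,x0:x1]
    mm=cv2.morphologyEx(mm,cv2.MORPH_OPEN,np.ones((3,3),np.uint8))
    cs,_=cv2.findContours(mm,cv2.RETR_EXTERNAL,cv2.CHAIN_APPROX_NONE)
    for c in cs:
        if cv2.contourArea(c)<amin: continue
        h=cv2.convexHull(c);(u,v),r=cv2.minEnclosingCircle(h);e=cv2.fitEllipse(c)
        p=ray("top",*e[0],z);q=ray("top",e[0][0]+e[1][0]/2,e[0][1],z);q2=ray("top",e[0][0]+e[1][1]/2,e[0][1],z)
        print(name,np.round(e[0],1),"ax",np.round(e[1],1),"p",np.round(p,4),"diam mm",np.round([2e3*np.linalg.norm(q-p),2e3*np.linalg.norm(q2-p)],1))
silver=((S<70)&(V>90)).astype(np.uint8)*255
for n,z,b in (("tall",.072,(395,250,445,295)),("puck",.032,(335,240,385,290)),("step foot",.02,(255,240,300,290)),("cup",.056,(190,245,240,295))):comps(silver,n,z,b)
comps((((H<6)|(H>174))&(S>180)&(V>110)).astype(np.uint8)*255,"adapter",.008,(130,275,165,315))
# cork: darker than ply in the deck
print([hsv[v,u].tolist() for u,v in((250,178),(298,175),(225,160),(274,190),(394,170))])
for i,(u,v) in enumerate(((394,170),(346,172),(298,175),(250,178))):
    m=((V<205)).astype(np.uint8)*255
    comps(m,"mark%d"%(i+1),.043,(u-24,v-23,u+24,v+23),200)
c=np.hstack([cv2.resize(im[235:340,125:335],None,fx=3,fy=3,interpolation=cv2.INTER_CUBIC)]);cv2.imwrite("pics/c1.png",c)
E
```

```text
tall [421.1 274. ] ax [23.3 30.9] p [ 0.439  -0.1866  0.072 ] diam mm [41.  54.4]
puck [358.3 265. ] ax [32.  33.1] p [ 0.4523 -0.0787  0.032 ] diam mm [59.5 61.6]
step foot [275.5 264.1] ax [29.3 29.6] p [0.4501 0.0767 0.02  ] diam mm [55.5 56.1]
cup [213.4 271. ] ax [33.8 36.4] p [0.4349 0.1856 0.056 ] diam mm [61.5 66.2]
adapter [147.2 294.6] ax [17.8 19.7] p [0.3858 0.3223 0.008 ] diam mm [34.2 37.9]
[[17, 110, 167], [17, 112, 166], [19, 87, 206], [19, 85, 208], [17, 110, 169]]
mark1 [394.2 173.8] ax [41.3 51.2] p [ 0.6234 -0.1415  0.043 ] diam mm [76.8 95.2]
mark2 [346.3 174.1] ax [37.6 49.6] p [ 0.6208 -0.0525  0.043 ] diam mm [70.  92.4]
mark3 [297.8 175.9] ax [37.  46.4] p [0.6154 0.0379 0.043 ] diam mm [69.1 86.7]
mark4 [249.6 181.6] ax [45.  47.3] p [0.6027 0.1277 0.043 ] diam mm [84.2 88.5]
```

View pics/c1.png

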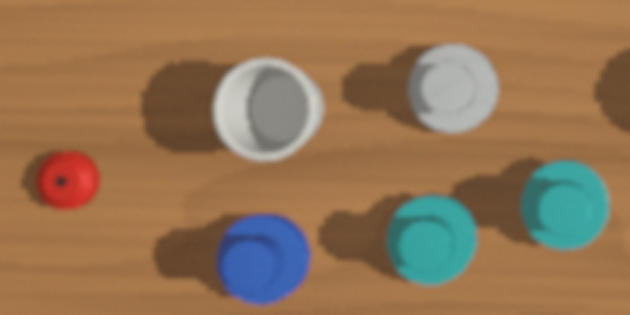

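The crop shows the stepped weight as the only grey foot-and-neck piece, at crop (455,88). The cup is at (268,108) and the adapter at (67,180), with blue and turquoise decoys below. The mark masks caught the deck as well, so I'll redo those and the tall weight.

```bash
python3 - <<'E'
from h import *
im=cv2.imread("pics/t0.png");hsv=cv2.cvtColor(im,cv2.COLOR_BGR2HSV);H,S,V=cv2.split(hsv)
P=[]
for u,v in ((394,170),(346,172),(298,175),(250,178)):
    m=np.zeros_like(V);m[v-21:v+22,u-23:u+24]=((V<188)&(S>92))[v-21:v+22,u-23:u+24]*255
    m=cv2.morphologyEx(cv2.medianBlur(m,5),cv2.MORPH_OPEN,cv2.getStructuringElement(cv2.MORPH_ELLIPSE,(11,11)))
    c=max(cv2.findContours(m,cv2.RETR_EXTERNAL,cv2.CHAIN_APPROX_NONE)[0],key=cv2.contourArea)
    e=cv2.fitEllipse(c);p=ray("top",*e[0],.043);P.append(p);print(np.round(e[0],1),np.round(e[1],1),np.round(p,4))
P=np.array(P);d=P[3]-P[0];print(np.linalg.norm(np.diff(P,axis=0),axis=1),np.degrees(np.arctan2(-d[0],d[1])))
# line fit with 90mm pitch
t=np.array([-.135,-.045,.045,.135]);a=d/np.linalg.norm(d)
print(np.round(P.mean(0)+t[:,None]*a,4))
m=((S<70)&(V>90)).astype(np.uint8);ys,xs=np.where(m[250:295,395:445]);xs+=395;ys+=250
print("tall px",xs.min(),xs.max(),ys.min(),ys.max())
yl=ray("top",xs.min(),274,0)[1]-.022;yr=ray("top",xs.max()+1,274,.064)[1]+.022
print(yl,yr,ray("top",408,ys.min(),.064)[0]-.022,ray("top",408,ys.max()+1,.03)[0]+.022)
b=cv2.resize(im[240:300,330:450],None,fx=5,fy=5,interpolation=cv2.INTER_CUBIC);cv2.imwrite("pics/c2.png",b)
E
```

```text
[393.6 170.4] [35. 37.] [ 0.6297 -0.1404  0.043 ]
[345.4 172.7] [35.2 37.3] [ 0.6235 -0.0507  0.043 ]
[297.5 175.3] [34.7 36.9] [0.6164 0.0386 0.043 ]
[249.6 177.5] [35.  36.7] [0.6104 0.128  0.043 ]
[0.08990812 0.08956685 0.0896135 ] 4.120154127318517
[[ 0.6297 -0.1408  0.043 ]
 [ 0.6232 -0.051   0.043 ]
 [ 0.6168  0.0387  0.043 ]
 [ 0.6103  0.1285  0.043 ]]
tall px 406 436 263 286
-0.19557699567433295 -0.19467043791658278 0.4359277606622154 0.435804795706497
```

View pics/c2.png

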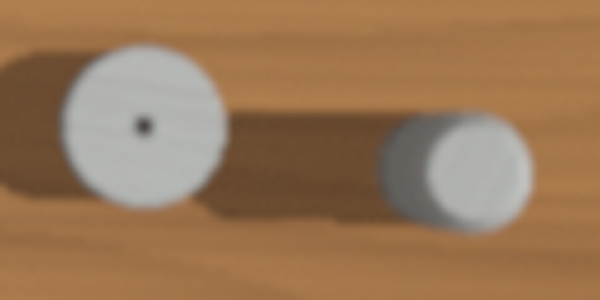

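The crop shows the puck at its expected size, and the tall weight's top disc at (478,173) with its flank leaning left. Both match the measurements. The marks come out 90 mm apart with a row angle of 4.1°, as described. First I'll turn the tool so that tool x is world y and tool y is world x.

Emit:
{"fn": "drive_tool", "kwargs": {"motion": [[[0, 0, 0], [0, 0, -0.1455]], [[0, 0, 0], [0, 0, -0.1455]], [[0, 0, 0], [0, 0, -0.1455]], [[0, 0, 0], [0, 0, -0.1455]]], "gripper": 1}}

```text
time_s: 0.5
position: [0.2472, -0.5735, 0.222]
tcp_rot: [[0.545, 0.839, -0.0], [0.839, -0.545, 0.001], [0.001, -0.001, -1.0]]
force: [0.5, -0.2, -1.0]
opening: 1.001
grasp_force: 0.0
```

Emit:
{"fn": "drive_tool", "kwargs": {"motion": [[[0, 0, 0], [0, 0, -0.1455]], [[0, 0, 0], [0, 0, -0.1455]], [[0, 0, 0], [0, 0, -0.1455]], [[0, 0, 0], [0, 0, -0.1455]], [[0, 0, 0], [0, 0, 0]]]}}

```text
time_s: 1.0
position: [0.2472, -0.5736, 0.222]
tcp_rot: [[0.0, 1.0, -0.0], [1.0, -0.0, 0.001], [0.001, -0.0, -1.0]]
force: [-0.2, 0.2, -0.0]
opening: 1.002
grasp_force: 0.0
```

```bash
cat >> h.py <<'E'
def go(x,y,z):
    s=read_state();R=np.array(s["tcp_rot"]);p=np.array(s["position"])
    print("t",round(s["time_s"],2),"p",np.round(p*1e3,1),"yaw err",round(np.degrees(np.arctan2(-R[0,0],R[1,0])),2),"tilt",np.round(R[:2,2],4),"F",np.round(s["force"],1),"open",round(s["opening"]*87,1),"mm grip",round(s["grasp_force"],1))
    print("tool shift mm",np.round(R.T@(np.array([x,y,z])-p)*1e3,1))
E
python3 -c "
from h import *
go(.436,-.195,.12)"
```

```text
t 1.0 p [ 247.2 -573.6  222. ] yaw err -0.01 tilt [-0.0003  0.0011] F [-0.2  0.2 -0. ] open 87.1 mm grip 0.0
tool shift mm [378.5 188.7 102.4]
```

Emit:
{"fn": "drive_tool", "kwargs": {"motion": [[[38, 19, 0], [0, 0, 0]], [[38, 19, 0], [0, 0, 0]], [[38, 19, 0], [0, 0, 0]], [[38, 19, 0], [0, 0, 0]], [[38, 19, 0], [0, 0, 0]]]}}

```text
time_s: 1.5
position: [0.3427, -0.3823, 0.2224]
tcp_rot: [[0.004, 1.0, 0.0], [1.0, -0.004, 0.0], [0.0, 0.0, -1.0]]
force: [-0.0, -0.6, 0.3]
opening: 0.999
grasp_force: 0.0
```

Emit:
{"fn": "drive_tool", "kwargs": {"motion": [[[38, 19, 0], [0, 0, 0]], [[38, 19, 20], [0, 0, 0]], [[38, 19, 20], [0, 0, 0]], [[38, 19, 30], [0, 0, 0]], [[36, 18, 30], [0, 0, 0]]]}}

```text
time_s: 2.0
position: [0.4365, -0.1964, 0.1235]
tcp_rot: [[0.004, 1.0, 0.002], [1.0, -0.004, -0.001], [-0.001, 0.002, -1.0]]
force: [0.5, -0.2, 0.7]
opening: 1.001
grasp_force: 0.0
```

Emit:
{"fn": "drive_tool", "kwargs": {"motion": [[[0, 0, 0], [0, 0, 0]], [[0, 0, 0], [0, 0, 0]]]}}

```text
time_s: 2.2
position: [0.4355, -0.1967, 0.1232]
tcp_rot: [[-0.0, 1.0, -0.001], [1.0, 0.0, 0.001], [0.001, -0.001, -1.0]]
force: [-0.3, 0.2, -0.5]
opening: 1.001
grasp_force: 0.0
```

```bash
python3 -c "
from h import *
go(.436,-.195,.024)
snap('side','s1.png')"
```

```text
t 2.2 p [ 435.5 -196.7  123.2] yaw err 0.03 tilt [-0.0015  0.0008] F [-0.3  0.2 -0.5] open 87.1 mm grip 0.0
tool shift mm [ 1.6  0.7 99.2]
```

View pics/s1.png

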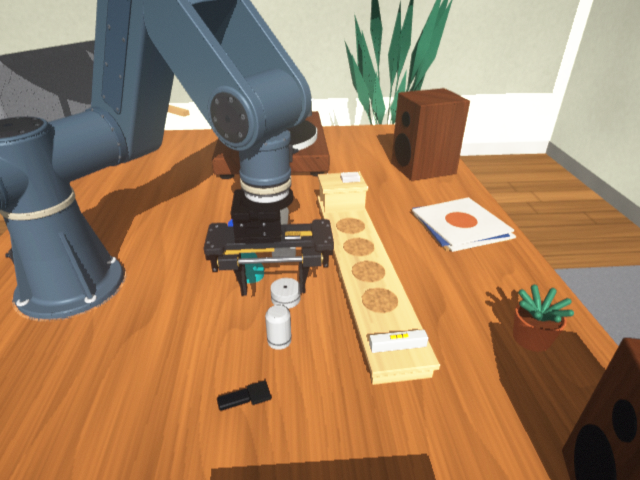

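Side view: the fingertips are at about (243,292) and (327,265), above and behind the tall weight, whose top is at (278,312). I'll check by projection that the gripper is in line with it.

```bash
python3 -c "
from h import *
print(proj('side',(.4355,-.1967,.123)),[proj('side',(.4355+d,-.1967,.123)) for d in(-.0435,.0435)])
print(proj('side',(.436,-.195,.072)),proj('side',(.436,-.195,0)))
print(ray('side',278,312,.072))"
```

```text
[273.96349227 290.17697902] [array([247.55980037, 291.40102321]), array([300.18923946, 288.96118415])]
[275.85731065 312.26887054] [277.90330952 341.65165   ]
[ 0.43968926 -0.19458821  0.072     ]
```

Emit:
{"fn": "drive_tool", "kwargs": {"motion": [[[1.5, 1.5, 20], [0, 0, 0]], [[0, 0, 25], [0, 0, 0]], [[0, 0, 25], [0, 0, 0]], [[0, 0, 20], [0, 0, 0]], [[0, 0, 9], [0, 0, 0]]]}}

```text
time_s: 2.75
position: [0.437, -0.198, 0.0243]
tcp_rot: [[0.004, 1.0, 0.001], [1.0, -0.004, -0.001], [-0.001, 0.001, -1.0]]
force: [-0.8, -1.5, -0.0]
opening: 0.996
grasp_force: 0.0
```

Emit:
{"fn": "drive_tool", "kwargs": {"motion": [[[0, 0, 0], [0, 0, 0]], [[0, 0, 0], [0, 0, 0]], [[0, 0, 0], [0, 0, 0]], [[0, 0, 0], [0, 0, 0]], [[0, 0, 0], [0, 0, 0]]], "gripper": 0}}

```text
time_s: 3.25
position: [0.4374, -0.1963, 0.0255]
tcp_rot: [[-0.0, 1.0, 0.001], [1.0, 0.0, -0.001], [-0.001, 0.001, -1.0]]
force: [-1.1, -0.6, 0.2]
opening: 0.632
grasp_force: 0.0
```

Emit:
{"fn": "drive_tool", "kwargs": {"motion": [[[0, 0, 0], [0, 0, 0]], [[0, 0, 0], [0, 0, 0]], [[0, 0, 0], [0, 0, 0]], [[0, 0, 0], [0, 0, 0]], [[0, 0, 0], [0, 0, 0]]]}}

```text
time_s: 3.75
position: [0.4383, -0.1967, 0.0253]
tcp_rot: [[0.0, 1.0, 0.003], [1.0, -0.0, -0.002], [-0.002, 0.003, -1.0]]
force: [4.0, 1.3, 5.3]
opening: 0.494
grasp_force: 30.0
```

```bash
python3 -c "
from h import *
go(.6103,.1285,.2)"
```

```text
t 3.75 p [ 438.3 -196.7   25.3] yaw err -0.02 tilt [ 0.0027 -0.0016] F [4.  1.3 5.3] open 43.0 mm grip 30.0
tool shift mm [ 325.   172.3 -174.7]
```

Emit:
{"fn": "drive_tool", "kwargs": {"motion": [[[0, 0, -10], [0, 0, 0]], [[0, 0, -25], [0, 0, 0]], [[0, 0, -35], [0, 0, 0]], [[0, 0, -40], [0, 0, 0]], [[10, 5, -40], [0, 0, 0]]]}}

```text
time_s: 4.25
position: [0.4394, -0.1856, 0.1753]
tcp_rot: [[0.001, 1.0, -0.005], [1.0, -0.001, 0.002], [0.002, -0.005, -1.0]]
force: [1.0, -0.6, -2.4]
opening: 0.495
grasp_force: 29.9
```

Emit:
{"fn": "drive_tool", "kwargs": {"motion": [[[25, 13, -10], [0, 0, 0]], [[36, 19, 0], [0, 0, 0]], [[36, 19, 0], [0, 0, 0]], [[36, 19, 0], [0, 0, 0]], [[36, 19, 0], [0, 0, 0]]]}}

```text
time_s: 4.75
position: [0.5289, -0.0154, 0.184]
tcp_rot: [[-0.0, 1.0, -0.006], [1.0, 0.0, 0.0], [0.0, -0.006, -1.0]]
force: [1.4, 0.1, -3.8]
opening: 0.499
grasp_force: 29.9
```

Emit:
{"fn": "drive_tool", "kwargs": {"motion": [[[36, 19, 0], [0, 0, 0]], [[36, 19, 0], [0, 0, 0]], [[36, 19, 0], [0, 0, 0]], [[24, 14, 0], [0, 0, 0]], [[12, 7, 0], [0, 0, 0]]]}}

```text
time_s: 5.25
position: [0.6077, 0.1289, 0.1835]
tcp_rot: [[-0.003, 1.0, -0.004], [1.0, 0.003, -0.0], [-0.0, -0.004, -1.0]]
force: [-0.6, -0.4, -4.1]
opening: 0.499
grasp_force: 29.9
```

Emit:
{"fn": "drive_tool", "kwargs": {"motion": [[[0, 0, 0], [0, 0, 0]], [[0, 0, 0], [0, 0, 0]]]}}

```text
time_s: 5.45
position: [0.6072, 0.1258, 0.1839]
tcp_rot: [[-0.0, 1.0, -0.004], [1.0, 0.0, -0.001], [-0.001, -0.004, -1.0]]
force: [-1.2, -0.8, -3.9]
opening: 0.497
grasp_force: 29.9
```

```bash
python3 -c "
from h import *
go(.6098,.127,.090)"
```

```text
t 5.45 p [607.2 125.8 183.9] yaw err 0.01 tilt [-0.004  -0.0014] F [-1.2 -0.8 -3.9] open 43.2 mm grip 29.9
tool shift mm [ 1.3  3.  93.9]
```

Emit:
{"fn": "drive_tool", "kwargs": {"motion": [[[1, 2, 20], [0, 0, 0]], [[0, 1, 30], [0, 0, 0]], [[0, 0, 25], [0, 0, 0]], [[0, 0, 15], [0, 0, 0]], [[0, 0, 4], [0, 0, 0]]]}}

```text
time_s: 5.95
position: [0.61, 0.1264, 0.0889]
tcp_rot: [[0.002, 1.0, -0.005], [1.0, -0.002, -0.001], [-0.001, -0.005, -1.0]]
force: [-0.3, 0.8, -3.4]
opening: 0.496
grasp_force: 29.9
```

Emit:
{"fn": "drive_tool", "kwargs": {"motion": [[[0, 0, 6], [0, 0, 0]], [[0, 0, 5], [0, 0, 0]], [[0, 0, 4], [0, 0, 0]], [[0, 0, 2], [0, 0, 0]], [[0, 0, 1], [0, 0, 0]]]}}

```text
time_s: 6.45
position: [0.6122, 0.128, 0.073]
tcp_rot: [[-0.0, 1.0, 0.0], [1.0, 0.0, 0.0], [0.0, 0.0, -1.0]]
force: [-0.5, 0.3, -3.0]
opening: 0.495
grasp_force: 29.9
```

```bash
python3 -c "
from h import *
go(.6098,.127,.0683)"
```

```text
t 6.45 p [612.2 128.   73. ] yaw err 0.01 tilt [0.0005 0.    ] F [-0.5  0.3 -3. ] open 43.1 mm grip 29.9
tool shift mm [-1.  -2.4  4.7]
```

Emit:
{"fn": "drive_tool", "kwargs": {"motion": [[[0, -1, 1.5], [0, 0, 0]], [[0, 0, 1.5], [0, 0, 0]], [[0, 0, 0], [0, 0, 0]], [[0, 0, 0], [0, 0, 0]]]}}

```text
time_s: 6.85
position: [0.6111, 0.1279, 0.0699]
tcp_rot: [[-0.0, 1.0, 0.0], [1.0, 0.0, -0.0], [-0.0, 0.0, -1.0]]
force: [0.3, 0.6, -4.8]
opening: 0.499
grasp_force: 29.9
```

Emit:
{"fn": "drive_tool", "kwargs": {"motion": [[[0, 0, 1], [0, 0, 0]], [[0, 0, 0.5], [0, 0, 0]], [[0, 0, 0], [0, 0, 0]]]}}

```text
time_s: 7.15
position: [0.611, 0.1279, 0.0684]
tcp_rot: [[0.0, 1.0, 0.0], [1.0, -0.0, 0.0], [0.0, 0.0, -1.0]]
force: [-0.1, -0.5, -3.7]
opening: 0.497
grasp_force: 29.9
```

Still hanging at -4 N, so lower it a little more until it makes contact.

Emit:
{"fn": "drive_tool", "kwargs": {"motion": [[[0, 0, 1], [0, 0, 0]], [[0, 0, 0], [0, 0, 0]], [[0, 0, 0], [0, 0, 0]]]}}

```text
time_s: 7.45
position: [0.6111, 0.128, 0.0683]
tcp_rot: [[-0.0, 1.0, 0.001], [1.0, 0.0, 0.0], [0.0, 0.001, -1.0]]
force: [-2.5, -0.4, 6.3]
opening: 0.496
grasp_force: 30.0
```

Emit:
{"fn": "drive_tool", "kwargs": {"motion": [[[0, 0, 0.5], [0, 0, 0]], [[0, 0, 0], [0, 0, 0]], [[0, 0, 0], [0, 0, 0]]]}}

```text
time_s: 7.75
position: [0.6111, 0.128, 0.0683]
tcp_rot: [[-0.0, 1.0, 0.001], [1.0, 0.0, 0.0], [0.0, 0.001, -1.0]]
force: [-2.6, -0.1, 9.2]
opening: 0.493
grasp_force: 30.0
```

Emit:
{"fn": "drive_tool", "kwargs": {"motion": [[[0, 0, 0], [0, 0, 0]], [[0, 0, 0], [0, 0, 0]], [[0, 0, 0], [0, 0, 0]], [[0, 0, 0], [0, 0, 0]]], "gripper": 0.75}}

```text
time_s: 8.15
position: [0.6112, 0.1279, 0.0666]
tcp_rot: [[0.0, 1.0, 0.0], [1.0, -0.0, 0.0], [0.0, 0.0, -1.0]]
force: [0.5, -0.4, 0.7]
opening: 0.723
grasp_force: 0.0
```

Emit:
{"fn": "drive_tool", "kwargs": {"motion": [[[0, 0, -15], [0, 0, 0]], [[0, 0, -30], [0, 0, 0]], [[0, 0, -40], [0, 0, 0]], [[0, 0, -40], [0, 0, 0]], [[0, 0, -15], [0, 0, 0]]], "gripper": 0.7}}

```text
time_s: 8.65
position: [0.6137, 0.1281, 0.2126]
tcp_rot: [[-0.0, 1.0, 0.009], [1.0, 0.0, 0.0], [0.0, 0.009, -1.0]]
force: [-0.0, 0.2, -1.0]
opening: 0.699
grasp_force: 0.0
```

Emit:
{"fn": "drive_tool", "kwargs": {"motion": [[[-10, -32, 0], [0, 0, 0]], [[-10, -32, 0], [0, 0, 0]], [[-10, -32, 0], [0, 0, 0]], [[-10, -32, 0], [0, 0, 0]], [[-10, -32, 0], [0, 0, 0]]], "gripper": 0.65}}

```text
time_s: 9.15
position: [0.45, 0.0776, 0.2078]
tcp_rot: [[-0.0, 1.0, 0.002], [1.0, 0.0, -0.0], [-0.0, 0.002, -1.0]]
force: [-0.5, 0.2, -0.1]
opening: 0.65
grasp_force: 0.0
```

Emit:
{"fn": "drive_tool", "kwargs": {"motion": [[[0, 0, 40], [0, 0, 0]], [[0, 0, 40], [0, 0, 0]], [[0, 0, 20], [0, 0, 0]], [[0, 0, 0], [0, 0, 0]], [[0, 0, 0], [0, 0, 0]]]}}

```text
time_s: 9.65
position: [0.4516, 0.0779, 0.1075]
tcp_rot: [[0.0, 1.0, 0.001], [1.0, -0.0, -0.0], [-0.0, 0.001, -1.0]]
force: [0.2, -0.6, -0.0]
opening: 0.649
grasp_force: 0.0
```

```bash
python3 -c "
from h import *
go(.4505,.0767,.0245)
snap('side','s2.png')"
```

```text
t 9.65 p [451.6  77.9 107.5] yaw err -0.0 tilt [ 0.0008 -0.    ] F [ 0.2 -0.6 -0. ] open 56.5 mm grip 0.0
tool shift mm [-1.2 -1.2 83. ]
```

View pics/s2.png

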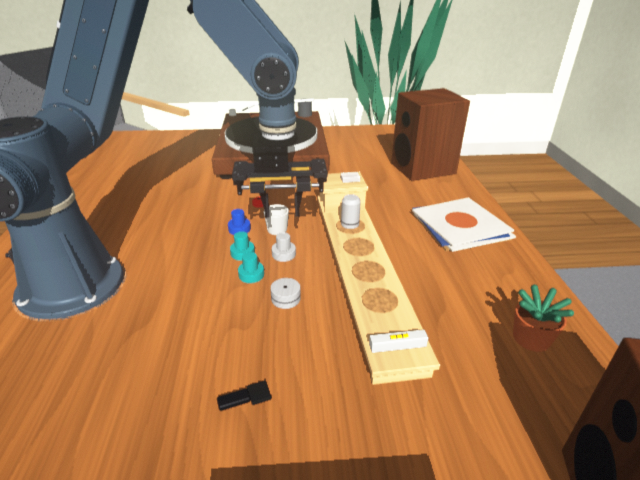

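The tall weight stands on mark 4 at (350,212). The fingers hang over the stepped weight at (284,245), clear of the cup at (278,218) and the decoys.

Emit:
{"fn": "drive_tool", "kwargs": {"motion": [[[-1, -1, 15], [0, 0, 0]], [[0, 0, 25], [0, 0, 0]], [[0, 0, 23], [0, 0, 0]], [[0, 0, 14], [0, 0, 0]], [[0, 0, 6], [0, 0, 0]]]}}

```text
time_s: 10.2
position: [0.451, 0.0769, 0.0241]
tcp_rot: [[-0.0, 1.0, 0.002], [1.0, 0.0, -0.0], [-0.0, 0.002, -1.0]]
force: [0.6, 0.7, -0.2]
opening: 0.653
grasp_force: 0.0
```

Emit:
{"fn": "drive_tool", "kwargs": {"motion": [[[0, 0, 0], [0, 0, 0]], [[0, 0, 0], [0, 0, 0]], [[0, 0, 0], [0, 0, 0]], [[0, 0, 0], [0, 0, 0]], [[0, 0, 0], [0, 0, 0]]], "gripper": 0}}

```text
time_s: 10.7
position: [0.4507, 0.0769, 0.0246]
tcp_rot: [[-0.0, 1.0, 0.002], [1.0, 0.0, -0.0], [-0.0, 0.002, -1.0]]
force: [-0.4, -0.4, 5.2]
opening: 0.358
grasp_force: 30.0
```

Emit:
{"fn": "drive_tool", "kwargs": {"motion": [[[0, 0, 0], [0, 0, 0]], [[0, 0, 0], [0, 0, 0]], [[0, 0, 0], [0, 0, 0]], [[0, 0, 0], [0, 0, 0]]]}}

```text
time_s: 11.1
position: [0.4507, 0.0769, 0.0246]
tcp_rot: [[-0.0, 1.0, 0.002], [1.0, 0.0, -0.0], [-0.0, 0.002, -1.0]]
force: [-0.1, 0.3, 6.8]
opening: 0.361
grasp_force: 30.0
```

Emit:
{"fn": "drive_tool", "kwargs": {"motion": [[[0, 0, -10], [0, 0, 0]], [[0, 0, -25], [0, 0, 0]], [[0, 0, -40], [0, 0, 0]], [[0, 0, -40], [0, 0, 0]], [[0, 0, -25], [0, 0, 0]]]}}

```text
time_s: 11.6
position: [0.45, 0.077, 0.1664]
tcp_rot: [[-0.0, 1.0, 0.002], [1.0, 0.0, -0.0], [-0.0, 0.002, -1.0]]
force: [0.0, 0.4, -3.8]
opening: 0.356
grasp_force: 30.0
```

```bash
python3 -c "
from h import *
go(.6168,.0387,.165)"
```

```text
t 11.6 p [450.   77.  166.4] yaw err 0.01 tilt [ 0.0019 -0.0002] F [ 0.   0.4 -3.8] open 31.0 mm grip 30.0
tool shift mm [-38.3 166.8   1.7]
```

Emit:
{"fn": "drive_tool", "kwargs": {"motion": [[[-5, 22, 0], [0, 0, 0]], [[-8, 36, 0], [0, 0, 0]], [[-8, 36, 0], [0, 0, 0]], [[-8, 36, 0], [0, 0, 0]], [[-6, 24, 0], [0, 0, 0]]]}}

```text
time_s: 12.1
position: [0.6058, 0.0413, 0.1638]
tcp_rot: [[0.0, 1.0, 0.001], [1.0, -0.0, -0.0], [-0.0, 0.001, -1.0]]
force: [0.8, 0.3, -2.3]
opening: 0.356
grasp_force: 30.0
```

Emit:
{"fn": "drive_tool", "kwargs": {"motion": [[[-3, 12, 0], [0, 0, 0]], [[0, 0, 0], [0, 0, 0]], [[0, 0, 15], [0, 0, 0]], [[0, 0, 25], [0, 0, 0]], [[0, 0, 20], [0, 0, 0]]]}}

```text
time_s: 12.6
position: [0.6134, 0.0395, 0.1028]
tcp_rot: [[-0.0, 1.0, -0.004], [1.0, 0.0, 0.0], [0.0, -0.004, -1.0]]
force: [0.2, 0.6, -4.9]
opening: 0.362
grasp_force: 30.0
```

Emit:
{"fn": "drive_tool", "kwargs": {"motion": [[[0, 0, 10], [0, 0, 0]], [[0, 0, 5], [0, 0, 0]], [[0, 0, 0], [0, 0, 0]], [[0, 0, 0], [0, 0, 0]]]}}

```text
time_s: 13.0
position: [0.6165, 0.0389, 0.0897]
tcp_rot: [[-0.0, 1.0, 0.001], [1.0, 0.0, -0.0], [-0.0, 0.001, -1.0]]
force: [0.6, 0.1, -2.7]
opening: 0.359
grasp_force: 30.0
```

```bash
python3 -c "
from h import *
go(.6168,.0387,.0676)"
```

```text
t 13.0 p [616.5  38.9  89.7] yaw err 0.0 tilt [ 0.0014 -0.0001] F [ 0.6  0.1 -2.7] open 31.2 mm grip 30.0
tool shift mm [-0.2  0.3 22.1]
```

Emit:
{"fn": "drive_tool", "kwargs": {"motion": [[[0, 0, 8], [0, 0, 0]], [[0, 0, 6], [0, 0, 0]], [[0, 0, 4], [0, 0, 0]], [[0, 0, 2], [0, 0, 0]], [[0, 0, 1], [0, 0, 0]]]}}

```text
time_s: 13.5
position: [0.6156, 0.039, 0.0677]
tcp_rot: [[-0.0, 1.0, -0.001], [1.0, 0.0, 0.0], [0.0, -0.001, -1.0]]
force: [-2.6, 1.0, 3.0]
opening: 0.357
grasp_force: 30.0
```

Emit:
{"fn": "drive_tool", "kwargs": {"motion": [[[0, 0, 0.5], [0, 0, 0]], [[0, 0, 0], [0, 0, 0]], [[0, 0, 0], [0, 0, 0]]]}}

```text
time_s: 13.8
position: [0.6156, 0.039, 0.0677]
tcp_rot: [[-0.0, 1.0, -0.001], [1.0, 0.0, 0.0], [0.0, -0.001, -1.0]]
force: [-1.6, 0.2, 1.3]
opening: 0.355
grasp_force: 30.0
```

Emit:
{"fn": "drive_tool", "kwargs": {"motion": [[[0, 0, 1], [0, 0, 0]], [[0, 0, 0], [0, 0, 0]], [[0, 0, 0], [0, 0, 0]]]}}

```text
time_s: 14.1
position: [0.6156, 0.0389, 0.0676]
tcp_rot: [[-0.0, 1.0, -0.0], [1.0, 0.0, -0.0], [-0.0, -0.0, -1.0]]
force: [-3.9, 0.0, 7.1]
opening: 0.354
grasp_force: 30.0
```

Emit:
{"fn": "drive_tool", "kwargs": {"motion": [[[0, 0, 0], [0, 0, 0]], [[0, 0, 0], [0, 0, 0]], [[0, 0, 0], [0, 0, 0]], [[0, 0, 0], [0, 0, 0]]], "gripper": 0.6}}

```text
time_s: 14.5
position: [0.6166, 0.0388, 0.0663]
tcp_rot: [[0.0, 1.0, 0.001], [1.0, -0.0, -0.0], [-0.0, 0.001, -1.0]]
force: [-0.4, -0.5, 0.3]
opening: 0.58
grasp_force: 0.0
```

Emit:
{"fn": "drive_tool", "kwargs": {"motion": [[[0, 0, -15], [0, 0, 0]], [[0, 0, -30], [0, 0, 0]], [[0, 0, -40], [0, 0, 0]], [[0, 0, -25], [0, 0, 0]], [[0, 0, 0], [0, 0, 0]]]}}

```text
time_s: 15.0
position: [0.6194, 0.0387, 0.1819]
tcp_rot: [[-0.0, 1.0, 0.011], [1.0, 0.0, -0.001], [-0.001, 0.011, -1.0]]
force: [0.6, -0.3, 0.6]
opening: 0.6
grasp_force: 0.0
```

Emit:
{"fn": "drive_tool", "kwargs": {"motion": [[[-24, -33, 0], [0, 0, 0]], [[-24, -33, 0], [0, 0, 0]], [[-24, -33, 0], [0, 0, 0]], [[-24, -33, 0], [0, 0, 0]], [[-22, -32, 0], [0, 0, 0]]], "gripper": 1}}

```text
time_s: 15.5
position: [0.4502, -0.0796, 0.1762]
tcp_rot: [[-0.0, 1.0, -0.001], [1.0, 0.0, 0.0], [0.0, -0.001, -1.0]]
force: [-0.3, -0.2, 0.0]
opening: 0.951
grasp_force: 0.0
```

Emit:
{"fn": "drive_tool", "kwargs": {"motion": [[[0, 0, 30], [0, 0, 0]], [[0, 0, 40], [0, 0, 0]], [[0, 0, 30], [0, 0, 0]], [[0, 0, 0], [0, 0, 0]], [[0, 0, 0], [0, 0, 0]]]}}

```text
time_s: 16.0
position: [0.4517, -0.0789, 0.0762]
tcp_rot: [[-0.0, 1.0, -0.002], [1.0, 0.0, 0.001], [0.001, -0.002, -1.0]]
force: [0.1, -0.7, -0.3]
opening: 0.998
grasp_force: 0.0
```

```bash
python3 -c "
from h import *
go(.4527,-.0787,.004)
snap('side','s3.png')"
```

```text
t 16.0 p [451.7 -78.9  76.2] yaw err 0.0 tilt [-0.0015  0.0007] F [ 0.1 -0.7 -0.3] open 86.8 mm grip 0.0
tool shift mm [ 0.2  1.1 72.2]
```

View pics/s3.png

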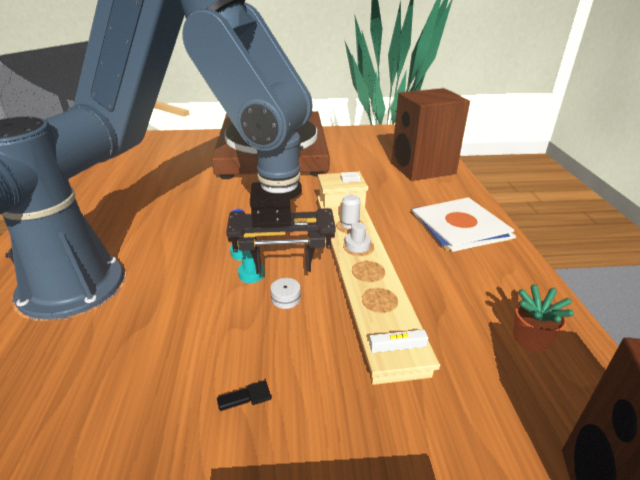

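The stepped weight stands on mark 3 at (357,241). The open fingers straddle the puck at (285,292). Descending now.

Emit:
{"fn": "drive_tool", "kwargs": {"motion": [[[0, 1, 15], [0, 0, 0]], [[0, 0, 25], [0, 0, 0]], [[0, 0, 18], [0, 0, 0]], [[0, 0, 8], [0, 0, 0]], [[0, 0, 3], [0, 0, 0]]]}}

```text
time_s: 16.55
position: [0.4537, -0.0793, 0.0079]
tcp_rot: [[-0.0, 1.0, 0.001], [1.0, 0.0, -0.001], [-0.001, 0.001, -1.0]]
force: [-0.2, 0.7, -0.1]
opening: 1.001
grasp_force: 0.0
```

Emit:
{"fn": "drive_tool", "kwargs": {"motion": [[[0, 0, 0], [0, 0, 0]], [[0, 0, 0], [0, 0, 0]], [[0, 0, 0], [0, 0, 0]], [[0, 0, 0], [0, 0, 0]], [[0, 0, 0], [0, 0, 0]]], "gripper": 0}}

```text
time_s: 17.05
position: [0.4532, -0.0792, 0.0078]
tcp_rot: [[-0.0, 1.0, 0.001], [1.0, 0.0, -0.0], [-0.0, 0.001, -1.0]]
force: [0.5, -0.9, 3.6]
opening: 0.681
grasp_force: 30.0
```

Emit:
{"fn": "drive_tool", "kwargs": {"motion": [[[0, 0, 0], [0, 0, 0]], [[0, 0, 0], [0, 0, 0]], [[0, 0, 0], [0, 0, 0]]]}}

```text
time_s: 17.35
position: [0.4532, -0.0792, 0.0078]
tcp_rot: [[-0.0, 1.0, 0.001], [1.0, 0.0, -0.0], [-0.0, 0.001, -1.0]]
force: [0.1, 0.5, 5.9]
opening: 0.682
grasp_force: 30.0
```

Emit:
{"fn": "drive_tool", "kwargs": {"motion": [[[0, 0, -10], [0, 0, 0]], [[0, 0, -25], [0, 0, 0]], [[0, 0, -40], [0, 0, 0]], [[0, 0, -40], [0, 0, 0]], [[0, 0, -25], [0, 0, 0]]]}}

```text
time_s: 17.85
position: [0.4532, -0.079, 0.1498]
tcp_rot: [[0.0, 1.0, 0.002], [1.0, -0.0, -0.001], [-0.001, 0.002, -1.0]]
force: [0.8, 0.1, -3.7]
opening: 0.679
grasp_force: 30.0
```

```bash
python3 -c "
from h import *
go(.6232,-.051,.145)"
```

```text
t 17.85 p [453.2 -79.  149.8] yaw err -0.0 tilt [ 0.0019 -0.0007] F [ 0.8  0.1 -3.7] open 59.1 mm grip 30.0
tool shift mm [ 28.1 170.    5.1]
```

Emit:
{"fn": "drive_tool", "kwargs": {"motion": [[[4, 22, 0], [0, 0, 0]], [[6, 36, 0], [0, 0, 0]], [[6, 36, 0], [0, 0, 0]], [[6, 36, 0], [0, 0, 0]], [[4, 26, 0], [0, 0, 0]]]}}

```text
time_s: 18.35
position: [0.6105, -0.0524, 0.1472]
tcp_rot: [[-0.0, 1.0, 0.0], [1.0, 0.0, 0.0], [0.0, 0.0, -1.0]]
force: [-0.1, 0.2, -2.8]
opening: 0.675
grasp_force: 30.0
```

Emit:
{"fn": "drive_tool", "kwargs": {"motion": [[[2, 14, 0], [0, 0, 0]], [[0, 0, 0], [0, 0, 0]], [[0, 0, 15], [0, 0, 0]], [[0, 0, 25], [0, 0, 0]], [[0, 0, 20], [0, 0, 0]]]}}

```text
time_s: 18.85
position: [0.6204, -0.0508, 0.0862]
tcp_rot: [[0.0, 1.0, -0.004], [1.0, -0.0, 0.001], [0.001, -0.004, -1.0]]
force: [-0.1, -0.4, -3.2]
opening: 0.681
grasp_force: 30.0
```

Emit:
{"fn": "drive_tool", "kwargs": {"motion": [[[0, 0, 10], [0, 0, 0]], [[0, 0, 5], [0, 0, 0]], [[0, 0, 0], [0, 0, 0]], [[0, 0, 0], [0, 0, 0]]]}}

```text
time_s: 19.25
position: [0.6234, -0.0513, 0.0732]
tcp_rot: [[0.0, 1.0, 0.001], [1.0, -0.0, -0.0], [-0.0, 0.001, -1.0]]
force: [-0.0, -0.7, -2.8]
opening: 0.68
grasp_force: 30.0
```

```bash
python3 -c "
from h import *
go(.6232,-.051,.0508)"
```

```text
t 19.25 p [623.4 -51.3  73.2] yaw err -0.01 tilt [ 0.0013 -0.0003] F [-0.  -0.7 -2.8] open 59.1 mm grip 30.0
tool shift mm [ 0.3 -0.3 22.4]
```

Emit:
{"fn": "drive_tool", "kwargs": {"motion": [[[0, 0, 8], [0, 0, 0]], [[0, 0, 6], [0, 0, 0]], [[0, 0, 4], [0, 0, 0]], [[0, 0, 2], [0, 0, 0]], [[0, 0, 1], [0, 0, 0]]]}}

```text
time_s: 19.75
position: [0.6228, -0.051, 0.0509]
tcp_rot: [[-0.0, 1.0, -0.001], [1.0, 0.0, 0.0], [0.0, -0.001, -1.0]]
force: [0.2, 0.6, -3.8]
opening: 0.678
grasp_force: 30.0
```

Emit:
{"fn": "drive_tool", "kwargs": {"motion": [[[0, 0, 1], [0, 0, 0]], [[0, 0, 0], [0, 0, 0]], [[0, 0, 0], [0, 0, 0]]]}}

```text
time_s: 20.05
position: [0.6229, -0.051, 0.0509]
tcp_rot: [[-0.0, 1.0, -0.0], [1.0, 0.0, -0.0], [-0.0, -0.0, -1.0]]
force: [-2.7, 0.4, 2.0]
opening: 0.677
grasp_force: 30.0
```

Emit:
{"fn": "drive_tool", "kwargs": {"motion": [[[0, 0, 0.5], [0, 0, 0]], [[0, 0, 0], [0, 0, 0]], [[0, 0, 0], [0, 0, 0]]]}}

```text
time_s: 20.35
position: [0.6229, -0.051, 0.0508]
tcp_rot: [[-0.0, 1.0, -0.0], [1.0, 0.0, -0.0], [-0.0, -0.0, -1.0]]
force: [-3.3, 0.8, 5.4]
opening: 0.678
grasp_force: 30.0
```

Emit:
{"fn": "drive_tool", "kwargs": {"motion": [[[0, 0, 0], [0, 0, 0]], [[0, 0, 0], [0, 0, 0]], [[0, 0, 0], [0, 0, 0]], [[0, 0, 0], [0, 0, 0]]], "gripper": 1}}

```text
time_s: 20.75
position: [0.6234, -0.0512, 0.0497]
tcp_rot: [[0.0, 1.0, 0.001], [1.0, -0.0, -0.0], [-0.0, 0.001, -1.0]]
force: [0.8, 0.3, -1.1]
opening: 0.945
grasp_force: 0.0
```

Emit:
{"fn": "drive_tool", "kwargs": {"motion": [[[0, 0, -15], [0, 0, 0]], [[0, 0, -35], [0, 0, 0]], [[0, 0, -45], [0, 0, 0]], [[0, 0, -45], [0, 0, 0]], [[0, 0, -15], [0, 0, 0]]]}}

```text
time_s: 21.25
position: [0.6261, -0.0517, 0.2115]
tcp_rot: [[-0.0, 1.0, 0.011], [1.0, 0.0, -0.003], [-0.003, 0.011, -1.0]]
force: [0.4, -0.4, -0.1]
opening: 1.0
grasp_force: 0.0
```

Emit:
{"fn": "drive_tool", "kwargs": {"motion": [[[37, -24, 0], [0, 0, 0]], [[37, -24, 0], [0, 0, 0]], [[37, -24, 0], [0, 0, 0]], [[37, -24, 0], [0, 0, 0]], [[37, -24, 0], [0, 0, 0]]], "gripper": 0.8}}

```text
time_s: 21.75
position: [0.5022, 0.1352, 0.206]
tcp_rot: [[0.001, 1.0, 0.002], [1.0, -0.001, 0.0], [0.0, 0.002, -1.0]]
force: [-0.0, 1.1, -0.4]
opening: 0.808
grasp_force: 0.0
```

Emit:
{"fn": "drive_tool", "kwargs": {"motion": [[[37, -24, 0], [0, 0, 0]], [[37, -24, 0], [0, 0, 0]], [[37, -24, 0], [0, 0, 0]], [[37, -24, 0], [0, 0, 0]], [[37, -22, 0], [0, 0, 0]]]}}

```text
time_s: 22.25
position: [0.3839, 0.3203, 0.206]
tcp_rot: [[0.0, 1.0, 0.001], [1.0, -0.0, 0.001], [0.001, 0.001, -1.0]]
force: [0.8, 0.7, 0.3]
opening: 0.8
grasp_force: 0.0
```

Emit:
{"fn": "drive_tool", "kwargs": {"motion": [[[0, 0, 20], [0, 0, 0]], [[0, 0, 40], [0, 0, 0]], [[0, 0, 40], [0, 0, 0]], [[0, 0, 20], [0, 0, 0]], [[0, 0, 0], [0, 0, 0]]]}}

```text
time_s: 22.75
position: [0.3835, 0.3182, 0.0832]
tcp_rot: [[-0.0, 1.0, -0.005], [1.0, 0.0, -0.002], [-0.002, -0.005, -1.0]]
force: [-0.2, -1.0, 0.3]
opening: 0.802
grasp_force: 0.0
```

```bash
python3 -c "
from h import *
go(.386,.322,.004)
im=snap('side','s4.png')[:,:,::-1].copy()
h=cv2.cvtColor(im,cv2.COLOR_BGR2HSV);m=((h[:,:,0]<6)|(h[:,:,0]>174))&(h[:,:,1]>180)&(h[:,:,2]>90);m[:185]=0;m[225:]=0;m[:,:235]=0;m[:,285:]=0
v,u=np.where(m);print(len(u),u.min(),u.max(),v.min(),v.max(),ray('side',u.mean()+.5,v.mean()+.5,.009),proj('side',(.386,.322,.009)))"
```

```text
t 22.75 p [383.5 318.2  83.2] yaw err 0.01 tilt [-0.0046 -0.0023] F [-0.2 -1.   0.3] open 69.7 mm grip 0.0
tool shift mm [ 4.   2.9 79.1]
115 253 265 197 206 [0.38596543 0.31805613 0.009     ] [259.41283218 201.47045305]
```

View pics/s4.png

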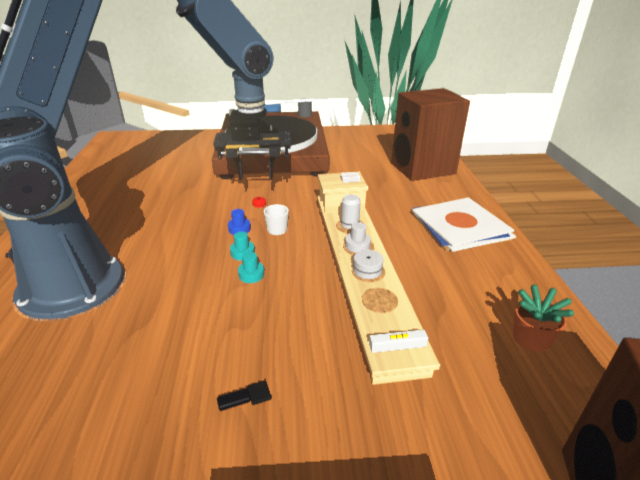

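The puck stands on mark 2 at (368,263). The gripper hangs over the adapter at (259,202), and both views agree on its position within 4 mm. Descending now.

Emit:
{"fn": "drive_tool", "kwargs": {"motion": [[[0, 1, 20], [0, 0, 0]], [[0, 0, 25], [0, 0, 0]], [[0, 0, 18], [0, 0, 0]], [[0, 0, 0], [0, 0, 0]], [[0, 0, 0], [0, 0, 0]]]}}

```text
time_s: 23.3
position: [0.3872, 0.3195, 0.0233]
tcp_rot: [[0.0, 1.0, 0.002], [1.0, -0.0, 0.001], [0.001, 0.002, -1.0]]
force: [0.3, -0.3, 0.2]
opening: 0.797
grasp_force: 0.0
```

```bash
python3 -c "
from h import *
go(.386,.3205,.004)"
```

```text
t 23.3 p [387.2 319.5  23.3] yaw err -0.01 tilt [0.0023 0.0012] F [ 0.3 -0.3  0.2] open 69.4 mm grip 0.0
tool shift mm [ 1.  -1.2 19.3]
```

Emit:
{"fn": "drive_tool", "kwargs": {"motion": [[[1, -1, 9], [0, 0, 0]], [[0, 0, 6], [0, 0, 0]], [[0, 0, 3], [0, 0, 0]], [[0, 0, 1], [0, 0, 0]], [[0, 0, 0], [0, 0, 0]]]}}

```text
time_s: 23.8
position: [0.3849, 0.3199, 0.0027]
tcp_rot: [[0.0, 1.0, -0.0], [1.0, -0.0, -0.0], [-0.0, -0.0, -1.0]]
force: [-0.6, 0.1, -0.4]
opening: 0.8
grasp_force: 0.0
```

Emit:
{"fn": "drive_tool", "kwargs": {"motion": [[[0, 0, 0], [0, 0, 0]], [[0, 0, 0], [0, 0, 0]], [[0, 0, 0], [0, 0, 0]], [[0, 0, 0], [0, 0, 0]], [[0, 0, 0], [0, 0, 0]]], "gripper": 0}}

```text
time_s: 24.3
position: [0.3851, 0.32, 0.0029]
tcp_rot: [[-0.0, 1.0, 0.0], [1.0, 0.0, 0.0], [0.0, 0.0, -1.0]]
force: [-0.0, -1.0, -0.9]
opening: 0.43
grasp_force: 0.4
```

Emit:
{"fn": "drive_tool", "kwargs": {"motion": [[[0, 0, 0], [0, 0, 0]], [[0, 0, 0], [0, 0, 0]], [[0, 0, 0], [0, 0, 0]]]}}

```text
time_s: 24.6
position: [0.3851, 0.32, 0.0029]
tcp_rot: [[0.0, 1.0, 0.0], [1.0, -0.0, 0.0], [0.0, 0.0, -1.0]]
force: [-0.0, -0.4, 0.4]
opening: 0.416
grasp_force: 30.0
```

Emit:
{"fn": "drive_tool", "kwargs": {"motion": [[[0, 0, -10], [0, 0, 0]], [[0, 0, -20], [0, 0, 0]], [[0, 0, -40], [0, 0, 0]], [[0, 0, -40], [0, 0, 0]], [[0, 0, -40], [0, 0, 0]]]}}

```text
time_s: 25.1
position: [0.3845, 0.3197, 0.1547]
tcp_rot: [[0.0, 1.0, -0.0], [1.0, -0.0, -0.0], [-0.0, -0.0, -1.0]]
force: [0.1, 0.8, 0.2]
opening: 0.419
grasp_force: 30.0
```

Emit:
{"fn": "drive_tool", "kwargs": {"motion": [[[0, 0, -30], [0, 0, 0]], [[0, 0, 0], [0, 0, 0]], [[0, 0, 0], [0, 0, 0]]]}}

```text
time_s: 25.4
position: [0.3849, 0.3199, 0.1838]
tcp_rot: [[-0.0, 1.0, 0.002], [1.0, 0.0, 0.001], [0.001, 0.002, -1.0]]
force: [-0.7, 0.2, -0.2]
opening: 0.423
grasp_force: 30.0
```

```bash
python3 -c "
from h import *
go(.6297,-.1408,.18)
im=snap('side')[:,:,::-1].copy()
cv2.imwrite('pics/s5.png',cv2.resize(im[60:260,180:400],None,fx=3,fy=3))"
```

```text
t 25.4 p [384.9 319.9 183.8] yaw err 0.01 tilt [0.0016 0.0008] F [-0.7  0.2 -0.2] open 36.8 mm grip 30.0
tool shift mm [-460.8  244.7    3.8]
```

View pics/s5.png

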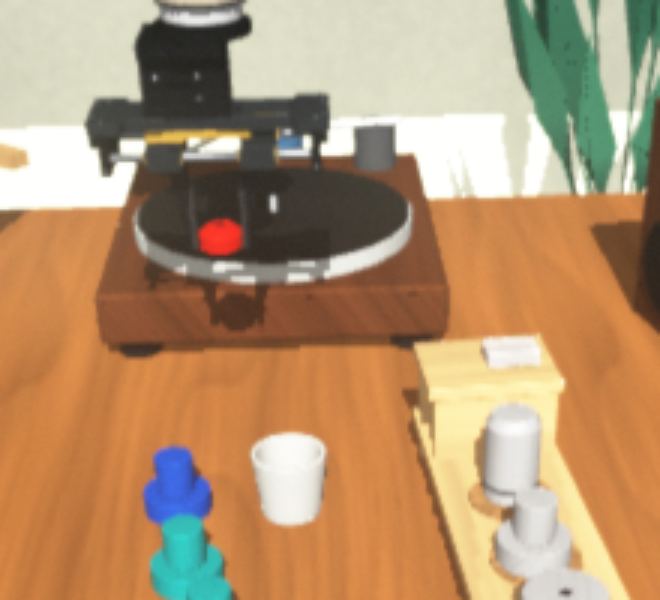

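The adapter hangs level between the fingertips at crop (220,237), and the cup and placed pieces are undisturbed. Carrying it to mark 1.

Emit:
{"fn": "drive_tool", "kwargs": {"motion": [[[-20, 11, 0], [0, 0, 0]], [[-38, 20, 0], [0, 0, 0]], [[-40, 21, 0], [0, 0, 0]], [[-40, 21, 0], [0, 0, 0]], [[-40, 21, 0], [0, 0, 0]]]}}

```text
time_s: 25.95
position: [0.4782, 0.1403, 0.181]
tcp_rot: [[-0.0, 1.0, -0.004], [1.0, 0.0, -0.0], [-0.0, -0.004, -1.0]]
force: [0.8, 0.6, -0.6]
opening: 0.42
grasp_force: 30.0
```

Emit:
{"fn": "drive_tool", "kwargs": {"motion": [[[-40, 21, 0], [0, 0, 0]], [[-40, 21, 0], [0, 0, 0]], [[-40, 21, 0], [0, 0, 0]], [[-40, 21, 0], [0, 0, 0]], [[-40, 21, 0], [0, 0, 0]]]}}

```text
time_s: 26.45
position: [0.5832, -0.0595, 0.1805]
tcp_rot: [[0.001, 1.0, -0.005], [1.0, -0.001, 0.002], [0.002, -0.005, -1.0]]
force: [0.3, -0.4, -0.9]
opening: 0.42
grasp_force: 30.0
```

Emit:
{"fn": "drive_tool", "kwargs": {"motion": [[[-40, 21, 0], [0, 0, 0]], [[-28, 16, 0], [0, 0, 0]], [[-15, 9, 0], [0, 0, 0]], [[0, 0, 20], [0, 0, 0]], [[0, 0, 30], [0, 0, 0]]]}}

```text
time_s: 26.95
position: [0.6305, -0.1423, 0.1316]
tcp_rot: [[0.002, 1.0, 0.001], [1.0, -0.002, -0.0], [-0.0, 0.001, -1.0]]
force: [0.2, 0.1, -0.2]
opening: 0.421
grasp_force: 30.0
```

Emit:
{"fn": "drive_tool", "kwargs": {"motion": [[[0, 0, 30], [0, 0, 0]], [[0, 0, 20], [0, 0, 0]], [[0, 0, 10], [0, 0, 0]], [[0, 0, 0], [0, 0, 0]], [[0, 0, 0], [0, 0, 0]]]}}

```text
time_s: 27.45
position: [0.6301, -0.1411, 0.0726]
tcp_rot: [[0.0, 1.0, -0.0], [1.0, -0.0, 0.0], [0.0, -0.0, -1.0]]
force: [0.7, -0.2, 0.3]
opening: 0.42
grasp_force: 30.0
```

```bash
python3 -c "
from h import *
go(.6297,-.1408,.046)"
```

```text
t 27.45 p [ 630.1 -141.1   72.6] yaw err -0.0 tilt [-0.0003  0.0002] F [ 0.7 -0.2  0.3] open 36.5 mm grip 30.0
tool shift mm [ 0.3 -0.4 26.6]
```

Emit:
{"fn": "drive_tool", "kwargs": {"motion": [[[0, 0, 10], [0, 0, 0]], [[0, 0, 7], [0, 0, 0]], [[0, 0, 5], [0, 0, 0]], [[0, 0, 2.5], [0, 0, 0]], [[0, 0, 1], [0, 0, 0]]]}}

```text
time_s: 27.95
position: [0.6298, -0.141, 0.047]
tcp_rot: [[0.0, 1.0, -0.0], [1.0, -0.0, 0.0], [0.0, -0.0, -1.0]]
force: [0.5, -0.8, 0.3]
opening: 0.419
grasp_force: 30.0
```

Emit:
{"fn": "drive_tool", "kwargs": {"motion": [[[0, 0, 0.5], [0, 0, 0]], [[0, 0, 0], [0, 0, 0]], [[0, 0, 0], [0, 0, 0]]]}}

```text
time_s: 28.25
position: [0.6302, -0.1411, 0.0471]
tcp_rot: [[-0.0, 1.0, 0.0], [1.0, 0.0, -0.0], [-0.0, 0.0, -1.0]]
force: [0.2, -0.2, -0.9]
opening: 0.417
grasp_force: 30.0
```

Emit:
{"fn": "drive_tool", "kwargs": {"motion": [[[0, 0, 0.5], [0, 0, 0]], [[0, 0, 0], [0, 0, 0]], [[0, 0, 0], [0, 0, 0]]]}}

```text
time_s: 28.55
position: [0.6301, -0.1411, 0.0464]
tcp_rot: [[0.0, 1.0, 0.0], [1.0, -0.0, -0.0], [-0.0, 0.0, -1.0]]
force: [0.4, -0.4, -0.2]
opening: 0.423
grasp_force: 30.0
```

Emit:
{"fn": "drive_tool", "kwargs": {"motion": [[[0, 0, 0.5], [0, 0, 0]], [[0, 0, 0], [0, 0, 0]], [[0, 0, 0], [0, 0, 0]]]}}

```text
time_s: 28.85
position: [0.6301, -0.1411, 0.0459]
tcp_rot: [[-0.0, 1.0, 0.0], [1.0, 0.0, -0.0], [-0.0, 0.0, -1.0]]
force: [-0.4, 0.3, 0.6]
opening: 0.419
grasp_force: 30.0
```

Emit:
{"fn": "drive_tool", "kwargs": {"motion": [[[0, 0, 0.5], [0, 0, 0]], [[0, 0, 0], [0, 0, 0]], [[0, 0, 0], [0, 0, 0]]]}}

```text
time_s: 29.15
position: [0.6301, -0.1411, 0.0459]
tcp_rot: [[0.0, 1.0, 0.0], [1.0, -0.0, -0.0], [-0.0, 0.0, -1.0]]
force: [-1.3, 0.4, 5.4]
opening: 0.418
grasp_force: 30.0
```

Emit:
{"fn": "drive_tool", "kwargs": {"motion": [[[0, 0, 0], [0, 0, 0]], [[0, 0, 0], [0, 0, 0]], [[0, 0, 0], [0, 0, 0]], [[0, 0, 0], [0, 0, 0]]], "gripper": 0.75}}

```text
time_s: 29.55
position: [0.6299, -0.141, 0.0449]
tcp_rot: [[0.0, 1.0, -0.0], [1.0, -0.0, 0.0], [0.0, -0.0, -1.0]]
force: [-0.2, 0.4, 0.0]
opening: 0.693
grasp_force: 0.0
```

Emit:
{"fn": "drive_tool", "kwargs": {"motion": [[[0, 0, -10], [0, 0, 0]], [[0, 0, -30], [0, 0, 0]], [[0, 0, -40], [0, 0, 0]], [[0, 0, -40], [0, 0, 0]], [[0, 0, -40], [0, 0, 0]]]}}

```text
time_s: 30.05
position: [0.6299, -0.141, 0.2075]
tcp_rot: [[0.0, 1.0, 0.0], [1.0, -0.0, -0.0], [-0.0, 0.0, -1.0]]
force: [-0.6, -0.8, 0.3]
opening: 0.751
grasp_force: 0.0
```

Emit:
{"fn": "drive_tool", "kwargs": {"motion": [[[-30, -30, 0], [0, 0, 0]], [[-40, -30, 0], [0, 0, 0]], [[-40, -30, 0], [0, 0, 0]], [[-40, -30, 0], [0, 0, 0]], [[-40, -30, 0], [0, 0, 0]]]}}

```text
time_s: 30.55
position: [0.4788, -0.3324, 0.2063]
tcp_rot: [[-0.001, 1.0, 0.001], [1.0, 0.001, -0.001], [-0.001, 0.001, -1.0]]
force: [-0.1, -0.8, 0.5]
opening: 0.748
grasp_force: 0.0
```

Emit:
{"fn": "drive_tool", "kwargs": {"motion": [[[-20, -20, 0], [0, 0, 0]], [[0, 0, 0], [0, 0, 0]], [[0, 0, 0], [0, 0, 0]]]}}

```text
time_s: 30.85
position: [0.4598, -0.3513, 0.2059]
tcp_rot: [[0.002, 1.0, 0.001], [1.0, -0.002, 0.0], [0.0, 0.001, -1.0]]
force: [0.2, 0.6, 0.8]
opening: 0.749
grasp_force: 0.0
```

```bash
python3 - <<'E'
from h import *
im=snap("top","t1.png")[:,:,::-1].copy();h=cv2.cvtColor(im,cv2.COLOR_BGR2HSV);H,S,V=cv2.split(h)
M=dict(tall=(.6103,.1285,.115),step=(.6168,.0387,.063),puck=(.6232,-.051,.075),adap=(.6297,-.1408,.051))
for n,p in M.items():
    u,v=proj("top",p);m=((S<60)&(V>80)) if n!="adap" else (((H<7)|(H>173))&(S>170)&(V>80))
    k=np.zeros_like(V);a,b=int(u),int(v);k[b-26:b+27,a-26:a+27]=m[b-26:b+27,a-26:a+27]*255
    c=max(cv2.findContours(k,cv2.RETR_EXTERNAL,cv2.CHAIN_APPROX_NONE)[0],key=cv2.contourArea);e=cv2.minEnclosingCircle(c)
    q=ray("top",*e[0],p[2] if n!="tall" else .085);print(n,np.round(e[0],1),round(e[1],1),"off mm",np.round((q[:2]-np.array(p[:2]))*1e3,1))
cv2.imwrite("pics/t1c.png",cv2.resize(im[120:345,120:500],None,fx=2,fy=2))
E
```

```text
tall [245.2 173.2] 16.0 off mm [-0.4  0.8]
step [296.9 174.7] 16.0 off mm [-3.2 -0.2]
puck [346.2 171.1] 17.6 off mm [-3.4  0.5]
adap [393.2 169.8] 9.7 off mm [-0.6  2.3]
```

View pics/t1c.png

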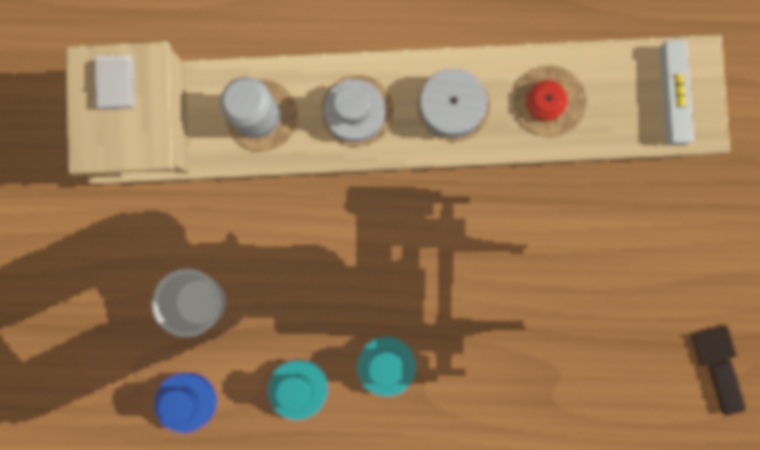

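All four pieces stand upright on their marks. Crop positions are tall (250,105), stepped (355,107), puck (453,102) and adapter (547,100), each within about 4 mm of centre. The cup at (188,302) has not moved.

```bash
python3 -c "
from h import *
print(hand_in())"
```

```text
the job is handed in; nothing more can be done
None
```

I stood the four pieces on their marks in height order, tall weight next to the upper tier, each within about 4 mm of centre in the last image; the cup was untouched, and I handed the job in at about 31 s (no verdict returned).

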